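# Put the stray tube away, release the lid stay and shut the drawer

## Task

The stray sample tube belongs in the open drawer of the small grey cabinet: lay it down in the drawer's large compartment. Then lift the finger tab of the locked stay beside the lid hinge so that the stay unlocks, fold the lid down until it lies flat, and only with the lid flat slide the drawer fully home. Leave the other things on the desk where they are.

Things in the scene. Friction and masses are not known exactly. Their poses are not given: they have to be found in the camera images.
- cabinet: Small grey bench cabinet fixed on the desk, 206 mm wide, 225 mm deep, 100 mm high; a shallow metal dish is fixed on its top near the back. Origin at desk level under the middle of its front face; x axis points into the cabinet (the way the drawer slides home), y to its left seen from the robot, z up.
- drawer_front (a point): Centre of the open drawer's front: a flat upright panel 190 mm wide, 78 mm high, 8 mm thick, this point on its outer face, 47 mm above the desk; axes as the cabinet's. From this point (mm): side walls 5 mm thick, outer faces at y +-95, tops at z +27; panel top z +39; lid hinge line along y at x 140, z +29, in front of the cabinet's face.
- drawer_bay (a point): Centre of the floor of the drawer's large open-topped compartment, where the tube belongs; axes as the cabinet's, 12 mm above the desk. It is 141 mm long (x) and 150 mm wide (y); walls above its floor: front panel 74 mm, right 62 mm, back partition 56 mm, left divider 30 mm. Left of the divider is a narrow well into which the stay folds: keep the tube out of it.
- drawer (a joint): Slide of the drawer in m: 0 = fully home, its front flush with the cabinet's front; starts 0.15 to 0.175 (stop at 0.178). About 2 N of friction; it stays where it is left.
- lid_hinge (a point): Middle of the lid's hinge line on the drawer, 76 mm above the desk; axes like drawer_front (y along the hinge line).
- lid_edge (a point): Middle of the free edge of the drawer's lid, a grey plate 186 mm wide, 130 mm long from hinge to edge, 5 mm thick (this point in mid thickness). The lid stands open, leaning 6 degrees back over the cabinet; closing, the edge swings towards the robot and down.
- lid (a joint): Lid hinge in rad: 0 = standing open as at the start, 1.68 = lying flat on the drawer's walls (end stop). A friction hinge (0.13 N m): the lid stays where it is left and does not fall.
- stay_tab (a point): Point in the black finger tab of the steel lid stay, on the drawer's left beside the lid hinge, 12 mm inside the left wall. The tab is a free paddle pointing to the robot, about level, 65 mm above the side wall's top: 30 mm long (20 mm behind this point, 10 mm before it), 16 mm wide, 6 mm thick; this point in mid thickness.
- stay_lower: Lower link of the stay, a two-link strut from the drawer's left wall (origin: pivot there) to the lid, whose knee is locked just over centre, so that the lid cannot close. Lifting the tab from below (under 5 N) by about 20 mm swings it up and slightly to the robot; the knee passes centre, stays unlocked when let go, and folds as the lid is pushed down.
- stay_upper (a joint): Knee of the stay in rad: 0 = locked over centre (start); past about 0.25 it is unlocked; about 2.75 with the lid flat.
- tube_center (a point): Centre of the stray capped sample tube, clear with a blue cap, lying on the desk: 100 mm long along its y axis, 18 mm thick, 30 g; this point 9 mm above its underside. It does not roll.
- tape: roll of brown packing tape lying flat, 93 x 91 mm, 48 mm high; a bystander, loose; origin at the centre of its underside, z up
- beaker: clear beaker, 72 mm across, 90 mm high; a bystander, loose; origin at the centre of its underside, z up
- bottle: white reagent bottle, 58 mm across, 123 mm high; a bystander, loose; origin at the centre of its underside, z up
- flask: conical flask, 78 mm across, 135 mm high; a bystander, loose; origin at the centre of its underside, z up
- timer: bench timer, 58 x 62 mm, 58 mm high; a bystander, loose; origin at the centre of its underside, z up
Things that resemble listed ones, but are neither listed nor needed, are in the scene too. Of the things that look like the part that bears tube_center, the smaller one is meant.

How it is judged (in metres and radians):
On the way, in this order (a step that is already met when the one before it is completed fails the run):
1. the stay is lifted out of its lock (value of joint stay_upper above 0.25 rad), for 0.2 s.
2. the lid lies flat on the drawer (value of joint lid above 1.64 rad), for 0.2 s.
3. the drawer is fully home (value of joint drawer below 0.006 m), for 0.2 s.
At the end, for the whole second after the job is handed in: The tube lies in the drawer's large compartment, the lid is within 0.04 rad of flat, the drawer is within 6 mm of fully home, and everything is at rest (x of tube_center in the frame of drawer_front between 0.012 and 0.147 m and y of tube_center in the frame of drawer_front between -0.088 and 0.06 m and z of tube_center in the frame of drawer_front between -0.045 and -0.005 m and value of joint lid above 1.64 rad and value of joint drawer below 0.006 m and velocity of joint lid below 0.05 rad/s); the robot touches nothing.
It fails at once if the drawer is pushed in to less than 100 mm open while the lid is not down (value of joint drawer below 0.1 m and value of joint lid below 1.58 rad).
It fails at once if a bystander (tape, beaker, bottle, flask or timer) is moved by more than 30 mm (distance of any of tape, beaker, bottle, flask, timer from where it was at the start of the episode above 0.03 m).
It also fails if it takes over 72 s, if anything falls off the work surface, if the arm or the gripper's body presses on something with over 40 N, if the wrist force passes 120 N, or if a joint passes its speed limit or range.

## Robot

A 6-joint arm with a two-finger parallel gripper is mounted at the origin on a cart in front of the work surface, level with it; the furniture and walls round the work are solid. World frame = base frame: x ahead of the robot, y to its left, z up, the work surface at z = 0. Lengths are in m, angles in degrees, forces in N, time in s.
With the tool pointing down it reaches from about 0.325 to 0.9 m from the base axis. Payload 6.1 kg.
Tool frame: the origin (TCP) lies at the very end of the fingers, on their centre line; the grasp point (between the pads) lies 19 mm behind it; z points along the fingers, y is the line along which they close (so a half turn about z gives the same grasp; the last joint's range is limited). The gripper opens to 85 mm and grips with 20 to 120 N. Pads are 22 mm wide; open, the fingers measure 114 mm over their backs; the gripper's body (76 mm by 85 mm) begins 54 mm behind the grasp point. The pads swing forward as they close: fully open they stand 13 mm farther back than shut.
Start: joints at [70.124, 12.628, 87.462, -0, 79.91, -7.225], TCP at [0.137, 0.61, 0.231] pointing down, gripper open.
Joint ranges: [-170.65, 170.65], [-52.31, 119.04], [5.05, 147.46], [-71.25, 251.25], [11.57, 151.72], [-153.62, 153.62]. Speed limits (degrees/s): [147.25, 147.25, 172.46, 180, 180, 180].

## Interface

Orientations are given as a 3x3 rotation matrix whose columns are the frame's x, y, z axes.
In Python, from rig import robot, viewer, close_job gives the robot as it stands.
- The arm moves only by the shell command python3 -m crank 'ROWS'. ROWS is JSON, one flat list of numbers, 5 for each row, row after row: the opening, from 0 (shut) to 1 (fully open), then the shift along the tool's x, y, z in cm, then the turn about the tool's z in rad. A call has exactly 10 rows; each row is the pose to reach, as a shift and turn from the pose commanded when the call began, along the tool's axes at that moment; what a row does not reach only later rows make up. A row lasts 1/8 s, in which the tool goes at most 62.5 mm and 10.7 degrees, less where a joint would pass 70% of its speed; a pose out of reach is approached as far as the arm can. A call with a gripper value outside its range is refused whole. The fingers move at their own pace and stop on an object; the grip force is fixed at half the most. Time passes only in rows, so rows that repeat a pose let the fingers close, or fill a call up. It gives the time, the measured TCP pose, the force, the opening and the grip force at its end, in the units of the state.
- robot.sense(): the state, without advancing time (a new reading comes with each control period).
- viewer.read_camera(name): name is "scene" or "top" or "wrist"; returns the picture (420x560x3 uint8, red, green, blue); there is no depth.
- viewer.get_calibration(name): a dict with "fx", "fy", "cx", "cy" (pixels), "k1" (the pictures are not rectified: a ray, as slopes to the right and down, at radius r is drawn at 1 + k1 r^2 times it, then the intrinsics apply), "eye" and "rotation" of the camera in the world. Camera axes: x right, y down, z forward; pixel columns grow to the right and rows downward; lengths in m; the calibration is good to about 2 mm. A picture is of the moment at which its call begins: read the wrist's pose just before it. get_calibration takes no time and is no camera call; for the wrist camera it gives the pose at the moment of the call.
- close_job(): hands the job in; it is judged then, once.
Trained networks look in the newest picture that a camera, given by its name, has taken for a name from the list of things; names that differ only in an ending like _2 or _b are one class to them, and where a whole thing is asked for, a point or a joint stands for the part that bears it (a point fixed in the world has none). Each returns a list of dicts, best first, with "confidence" (0 to 1); they miss things now and then, are a little off and sometimes report something else, mostly with a low value. They report only what shows in the picture. A call takes as long as a camera call. They do not tell look-alikes from the thing itself.
- viewer.recognise(label, camera): "rect" ([left, top, right, bottom] in pixels, round what is visible of it).
- viewer.mark_of(label, camera): "uv" ([column, row] in pixels: a listed point, or the origin of a listed thing).
The state is a dict: "time": time; "joint_pos": joint angles; "qd": joint speeds; "joint_efforts": joint torques, N m; "position": TCP position; "ee_rot": TCP orientation; "contact_force": force on the tool from outside, world axes, zero at the start; "torque": the same for the moment, N m; "opening": finger opening in m; "grasp_force": force on a finger pad.
Only numpy, scipy, OpenCV 4.12 (cv2) and the standard library are available. Lean on these libraries where they do the work, as an engineer would, in place of code of your own. Each camera call takes 0.05 s, during which the arm holds its last target. There are 200 camera calls.

## Working session

There is one attempt and no reset: what is moved stays moved. The work goes in short steps, Python scripts to look and compute and a shell command to move; the robot and the scene stay as the last step left them, time stands still between calls to the robot, and variables do not carry over. Pictures are saved under pics/ and viewed, at most 11 in all, crops included, and the job is handed in when it is done.

```bash
ls; mkdir -p pics; cat > h.py <<'E'
import numpy as np, cv2
from rig import robot, viewer, close_job
def ray(cal,uv):
    d=np.array([(uv[0]-cal["cx"])/cal["fx"],(uv[1]-cal["cy"])/cal["fy"]]); s=d.copy()
    for _ in range(20): s=d/(1+cal["k1"]*(s@s))
    v=np.array(cal["rotation"])@np.array([s[0],s[1],1]); return np.array(cal["eye"]),v/np.linalg.norm(v)
def at_z(cal,uv,z):
    e,v=ray(cal,uv); return e+v*(z-e[2])/v[2]
def tri(obs):
    A=np.zeros((3,3));b=np.zeros(3);L=[]
    for c,uv in obs:
        e,v=ray(c,uv);P=np.eye(3)-np.outer(v,v);A+=P;b+=P@e;L.append((P,e))
    x=np.linalg.solve(A,b); return x,[round(float(np.linalg.norm(P@(x-e)))*1000,1) for P,e in L]
def save(cam,name):
    im=viewer.read_camera(cam); cv2.imwrite('pics/'+name,im[:,:,::-1]); return im
E
python3 - <<'E'
from h import *
np.set_printoptions(precision=3,suppress=True)
s=robot.sense();print(s['time'],s['position'],s['ee_rot'],s['opening'])
ims=[save(c,c+'0.png') for c in('scene','top')]
cal={c:viewer.get_calibration(c) for c in('scene','top')}
for c in cal: print(c,cal[c]['eye'],np.array(cal[c]['rotation']).round(2).tolist())
for n in 'cabinet drawer_front drawer_bay lid_hinge lid_edge stay_tab stay_lower tube_center tape beaker bottle flask timer'.split():
    for c in cal:
        print(n,c,[(np.round(d['uv'],1).tolist(),round(d['confidence'],2)) for d in viewer.mark_of(n,c)[:3]])
E
ls
```

```text
pics
0.0 [0.137 0.609 0.23 ] [[-0.976  0.219 -0.001]
 [ 0.219  0.976 -0.002]
 [ 0.    -0.002 -1.   ]] 0.08548454617969789
scene [0.087 0.746 1.138] [[-0.86, -0.36, 0.36], [-0.5, 0.63, -0.59], [-0.02, -0.69, -0.73]]
top [ 0.251 -0.04   1.878] [[0.0, -0.98, 0.17], [-1.0, -0.0, 0.0], [-0.0, -0.17, -0.98]]
cabinet scene [([291.7, 196.7], 0.75)]
cabinet top [([335.1, 195.7], 0.8)]
drawer_front scene [([323.7, 219.9], 0.63)]
drawer_front top [([314.4, 233.0], 0.78)]
drawer_bay scene [([308.1, 212.6], 0.86)]
drawer_bay top [([328.3, 216.9], 0.66)]
lid_hinge scene [([296.3, 183.4], 0.67)]
lid_hinge top [([330.1, 197.3], 0.64)]
lid_edge scene [([292.6, 145.0], 0.66)]
lid_edge top [([336.7, 183.4], 0.95)]
stay_tab scene [([284.5, 191.9], 0.65)]
stay_tab top [([303.3, 199.9], 0.52)]
stay_lower scene [([283.5, 204.6], 0.48), ([282.6, 189.6], 0.33)]
stay_lower top [([305.2, 196.8], 0.6), ([304.6, 197.9], 0.37)]
tube_center scene [([272.9, 326.8], 0.7), ([199.1, 371.4], 0.64)]
tube_center top [([166.9, 219.0], 0.63), ([219.7, 238.7], 0.46)]
tape scene [([309.8, 325.3], 0.9)]
tape top [([235.9, 261.2], 0.65)]
beaker scene [([279.8, 375.4], 0.91)]
beaker top [([192.2, 267.0], 0.6)]
bottle scene [([237.9, 208.1], 0.94)]
bottle top [([299.1, 160.5], 0.78), ([337.7, 181.6], 0.24)]
flask scene [([337.9, 178.2], 0.87)]
flask top [([374.9, 217.5], 0.76), ([238.5, 261.8], 0.26)]
timer scene [([351.8, 196.3], 0.79), ([283.6, 187.1], 0.75), ([236.1, 210.0], 0.5)]
timer top [([361.6, 238.0], 0.6)]
h.py
pics
```

View pics/scene0.png

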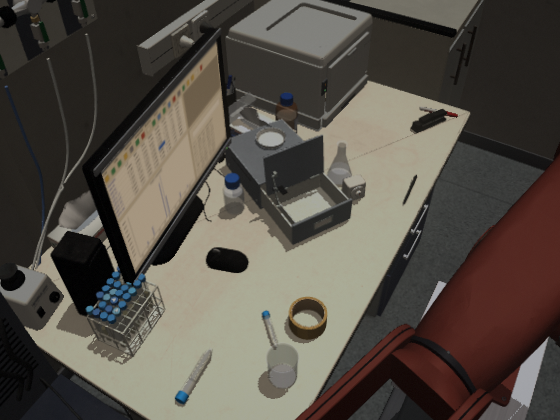

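View pics/top0.png

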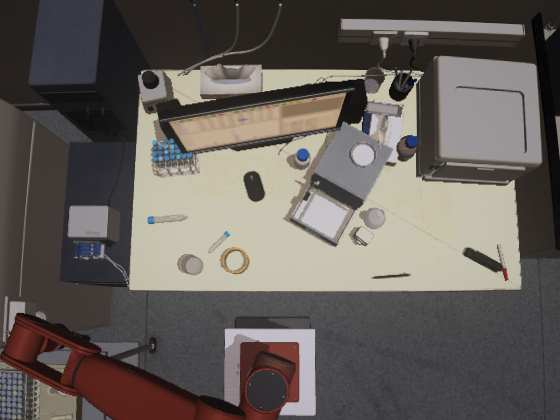

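```bash
python3 - <<'E'
from h import *
np.set_printoptions(precision=3,suppress=True)
cal={c:viewer.get_calibration(c) for c in('scene','top')}
P={'cabinet':((291.7,196.7),(335.1,195.7)),'front':((323.7,219.9),(314.4,233)),'bay':((308.1,212.6),(328.3,216.9)),'hinge':((296.3,183.4),(330.1,197.3)),'edge':((292.6,145),(336.7,183.4)),'tab':((284.5,191.9),(303.3,199.9)),'tab_b':((274,176),(303.3,199.9)),'tube':((272.9,326.8),(219.7,238.7)),'tubeB':((199.1,371.4),(166.9,219)),'tape':((309.8,325.3),(235.9,261.2)),'beaker':((279.8,375.4),(192.2,267)),'bottle':((237.9,208.1),(299.1,160.5)),'timer':((351.8,196.3),(361.6,238)),'flask':((337.9,178.2),(374.9,217.5))}
Z={'cabinet':0,'front':.047,'bay':.012,'hinge':.076,'tab':.139,'tube':.009,'tubeB':.009}
for n,(a,b) in P.items():
    z=Z.get(n,0); print(n,*tri([(cal['scene'],a),(cal['top'],b)]),'atz',at_z(cal['scene'],a,z)[:2],at_z(cal['top'],b,z)[:2])
# tube ends by image: crop enlarged
im=cv2.imread('pics/scene0.png'); a=cv2.resize(im[130:250,215:365],(800,600)[:2] if 0 else (750,600),interpolation=cv2.INTER_CUBIC); cv2.imwrite('pics/c1.png',a)
for c,uvs in(('scene',[(265,313),(275,347)]),('top',[(229,233),(209,251)])):
    print(c,[at_z(cal[c],u,.009) for u in uvs])
E
```

```text
cabinet [ 0.626 -0.237 -0.001] [1.7, 1.7] atz [ 0.627 -0.235] [ 0.624 -0.237]
front [ 0.482 -0.156  0.052] [1.8, 1.8] atz [ 0.486 -0.16 ] [ 0.481 -0.157]
bay [ 0.553 -0.21  -0.008] [5.6, 5.6] atz [ 0.55  -0.193] [ 0.544 -0.21 ]
hinge [ 0.6   -0.211  0.089] [0.9, 0.9] atz [ 0.605 -0.222] [ 0.604 -0.212]
edge [ 0.621 -0.222  0.212] [2.5, 2.5] atz [ 0.74  -0.444] [ 0.67  -0.244]
tab [ 0.581 -0.114  0.148] [0.7, 0.7] atz [ 0.586 -0.122] [ 0.582 -0.115]
tab_b [ 0.587 -0.105  0.205] [18.0, 18.0] atz [ 0.718 -0.287] [ 0.609 -0.121]
tube [0.458 0.177 0.008] [7.8, 7.8] atz [0.45  0.176] [0.465 0.18 ]
tubeB [0.53  0.368 0.029] [2.9, 2.9] atz [0.536 0.36 ] [0.536 0.373]
tape [ 0.382  0.121 -0.007] [3.6, 3.6] atz [0.377 0.124] [0.385 0.121]
beaker [0.367 0.277 0.012] [4.3, 4.3] atz [0.375 0.273] [0.364 0.278]
bottle [ 0.745 -0.11   0.009] [9.4, 9.4] atz [ 0.741 -0.119] [ 0.757 -0.107]
timer [ 0.473 -0.331 -0.007] [2.8, 2.8] atz [ 0.473 -0.324] [ 0.469 -0.331]
flask [ 0.546 -0.383 -0.009] [0.5, 0.5] atz [ 0.543 -0.374] [ 0.544 -0.381]
scene [array([0.486, 0.152, 0.009]), array([0.418, 0.22 , 0.009])]
top [array([0.486, 0.147, 0.009]), array([0.421, 0.217, 0.009])]
```

View pics/c1.png

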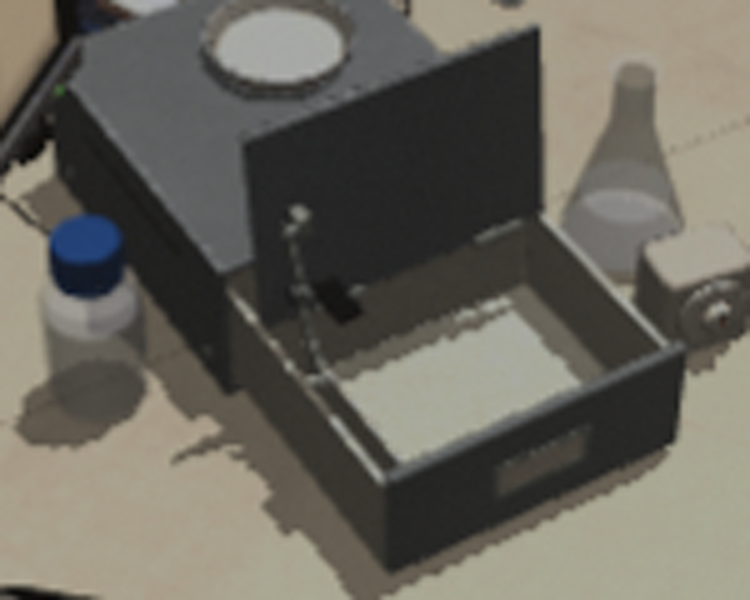

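```bash
cat >> h.py <<'E'
def go(x,y,z,yaw=None):
    "shift in tool cm and turn in rad to bring TCP to x,y,z with tool y axis at world yaw (deg, mod 180)"
    s=robot.sense();R=np.array(s['ee_rot']);d=R.T@(np.array([x,y,z])-s['position'])*100
    cur=np.degrees(np.arctan2(R[1,1],R[0,1])); t=0 if yaw is None else -((yaw-cur+90)%180-90)
    print('t',round(s['time'],2),'pos',np.round(s['position'],4),'yaw',round(float(cur),1),'F',np.round(s['contact_force'],1),'op',round(s['opening'],4),'q6',round(s['joint_pos'][5],1),'-> shift',d.round(2),'turn',round(float(np.radians(t)),3))
E
python3 -c "
from h import *
go(.455,.182,.2,43.9)"
```

```text
t 1.4 pos [0.1369 0.6098 0.2313] yaw 77.3 F [ 0.2 -0.1 -0.1] op 0.0854 q6 -7.2 -> shift [-40.41 -34.78   3.13] turn 0.584
```

```bash
python3 -m crank '[0.4,-40.4,-34.8,3.1,0.58, 0.4,-40.4,-34.8,3.1,0.58, 0.4,-40.4,-34.8,3.1,0.58, 0.4,-40.4,-34.8,3.1,0.58, 0.4,-40.4,-34.8,3.1,0.58, 0.4,-40.4,-34.8,3.1,0.58, 0.4,-40.4,-34.8,3.1,0.58, 0.4,-40.4,-34.8,3.1,0.58, 0.4,-40.4,-34.8,3.1,0.58, 0.4,-40.4,-34.8,3.1,0.58]'
python3 - <<'E'
from h import *
go(.455,.182,.005,43.9)
c=viewer.get_calibration('wrist');save('wrist','w1.png')
print(c['eye'])
for n in('tube_center','tape','beaker'):
  for d in viewer.mark_of(n,'wrist')[:2]: print(n,d,at_z(c,d['uv'],.009 if n[1]=='u' else 0))
E
```

```text
time: 2.65
position: [0.456, 0.1798, 0.2003]
ee_rot: [[-0.693, 0.721, 0.0], [0.721, 0.693, -0.0], [-0.0, -0.0, -1.0]]
contact_force: [-0.2, -0.5, 0.2]
opening: 0.0341
grasp_force: 0.0
t 2.65 pos [0.456  0.1798 0.2003] yaw 43.9 F [-0.2 -0.5  0.2] op 0.0341 q6 -31.6 -> shift [ 0.24  0.08 19.53] turn -0.0
[0.40090104 0.23781542 0.34243527]
tube_center {'uv': [503.1, 90.0], 'confidence': 0.81} [0.53980528 0.37178269 0.009     ]
tube_center {'uv': [282.1, 174.6], 'confidence': 0.68} [0.45304003 0.18350373 0.009     ]
beaker {'uv': [283.5, 33.3], 'confidence': 0.76} [0.36977266 0.27182987 0.        ]
```

View pics/w1.png

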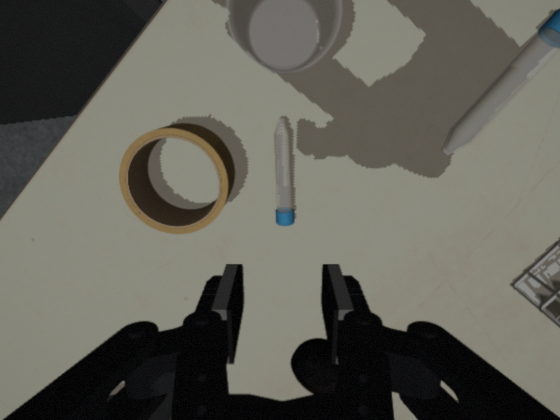

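```bash
python3 -m crank '[0.4,0,0,6,0, 0.4,0,0,12,0, 0.4,0,0,17,0, 0.4,0,0,19.3,0, 0.4,0,0,19.3,0, 0,0,0,19.3,0, 0,0,0,19.3,0, 0,0,0,19.3,0, 0,0,0,19.3,0, 0,0,0,19.3,0]'
python3 -c "
from h import *
u=np.array([.871,-.491]);v=np.array([.491,.871]);f=np.array([.482,-.157])
p=f+.068*u-.015*v
go(*p,.2,-29.4)"
```

```text
time: 4.1
position: [0.4561, 0.1822, 0.0088]
ee_rot: [[-0.696, 0.718, 0.002], [0.718, 0.696, 0.001], [-0.001, 0.002, -1.0]]
contact_force: [-1.5, 2.1, 6.4]
opening: 0.0157
grasp_force: 61.3
t 4.1 pos [0.4561 0.1822 0.0088] yaw 44.1 F [-1.5  2.1  6.4] op 0.0157 q6 -31.6 -> shift [-33.13 -21.22 -19.14] turn 1.283
```

```bash
python3 -m crank '[0,0,0,-6,0, 0,0,0,-12,0, 0,-3,-2,-18,0.15, 0,-8,-5,-19,0.35, 0,-13,-8,-19,0.55, 0,-18,-11.5,-19,0.75, 0,-23,-15,-19,0.95, 0,-28,-18,-19,1.12, 0,-33,-21.2,-19,1.283, 0,-33,-21.2,-19,1.283]'
python3 - <<'E'
from h import *
u=np.array([.871,-.491]);v=np.array([.491,.871]);f=np.array([.482,-.157])
c=viewer.get_calibration('wrist');save('wrist','w2.png')
S=viewer.get_calibration('scene');T=viewer.get_calibration('top')
for n,z in(('drawer_bay',.012),('stay_tab',.139),('drawer_front',.047),('lid_hinge',.076)):
  for d in viewer.mark_of(n,'wrist')[:2]: print(n,np.round(d['uv']),round(d['confidence'],2),at_z(c,d['uv'],z).round(3))
go(*(f+.068*u-.015*v),.021,-29.4)
E
```

```text
time: 5.35
position: [0.5323, -0.2068, 0.1973]
ee_rot: [[0.497, 0.868, 0.0], [0.868, -0.497, -0.001], [-0.001, 0.001, -1.0]]
contact_force: [-1.2, 0.9, -0.6]
opening: 0.0158
grasp_force: 60.4
drawer_bay [294. 170.] 0.74 [ 0.547 -0.203  0.012]
stay_tab [300.  42.] 0.79 [ 0.592 -0.121  0.139]
drawer_front [199. 165.] 0.83 [ 0.485 -0.154  0.047]
lid_hinge [381. 167.] 0.58 [ 0.609 -0.22   0.076]
lid_hinge [295. 170.] 0.19 [ 0.553 -0.191  0.076]
t 5.6 pos [ 0.5322 -0.2014  0.1973] yaw -29.3 F [ 0.5 -0.3  0.1] op 0.0158 q6 0.6 -> shift [-0.1   0.25 17.63] turn 0.002
```

View pics/w2.png

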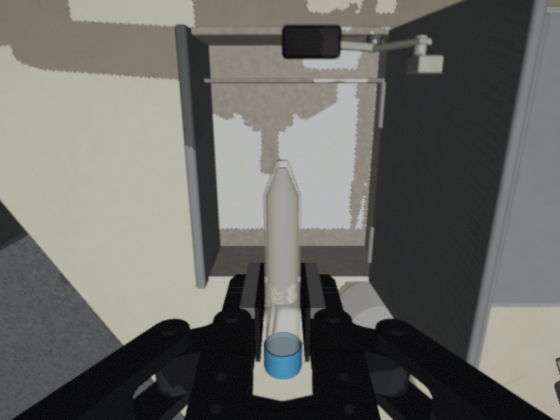

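```bash
python3 -m crank '[0,0.3,0.5,4,0, 0,0.3,0.5,9,0, 0,0.3,0.5,14,0, 0,0.3,0.5,16.5,0, 0,0.3,0.5,17.4,0, 0,0.3,0.5,17.4,0, 0.4,0.3,0.5,17.4,0, 0.4,0.3,0.5,17.4,0, 0.4,0.3,0.5,17.4,0, 0.4,0.3,0.5,17.4,0]'
python3 -c "
from h import *
u=np.array([.871,-.491]);v=np.array([.491,.871]);f=np.array([.484,-.155])
go(*(f+.05*u+.0*v),.25,60.6)"
```

```text
time: 6.85
position: [0.5384, -0.2027, 0.0237]
ee_rot: [[0.491, 0.871, 0.0], [0.871, -0.491, -0.0], [-0.0, 0.001, -1.0]]
contact_force: [0.3, 0.1, 0.1]
opening: 0.0341
grasp_force: 0.0
t 6.85 pos [ 0.5384 -0.2027  0.0237] yaw -29.4 F [0.3 0.1 0.1] op 0.0341 q6 0.9 -> shift [  1.48  -2.07 -22.64] turn -1.571
```

```bash
python3 -m crank '[0.4,0,0,-6,0, 0.4,0,0,-12,0, 0.4,0,0,-18,-0.18, 0.4,2,0,-22,-0.36, 0.4,5,0,-22,-0.54, 0.4,8,0,-22,-0.72, 0.4,9.5,0,-22,-0.9, 0.4,9.5,0,-22,-1.08, 0.4,9.5,0,-22,-1.26, 0.4,9.5,0,-22,-1.44]'
python3 -m crank '[0.55,0.0,0,0,-0.13, 0.55,0,0,0,-0.13, 0.55,0,0,0,-0.13, 0.55,0,0,0,-0.13, 0.55,0,0,0,-0.13, 0.55,0,0,0,-0.13, 0.55,0,0,0,-0.13, 0.55,0,0,0,-0.13, 0.55,0,0,0,-0.13, 0.55,0,0,0,-0.13]'
python3 - <<'E'
from h import *
go(.586,-.118,.134,60.6)
c=viewer.get_calibration('wrist');save('wrist','w3.png')
for n,z in(('tube_center',.021),('stay_tab',.139),('drawer_front',.047),('lid_hinge',.076),('lid_edge',.205)):
  for d in viewer.mark_of(n,'wrist')[:2]: print(n,np.round(d['uv']),round(d['confidence'],2),at_z(c,d['uv'],z).round(3))
E
```

```text
time: 8.1
position: [0.5848, -0.1197, 0.2432]
ee_rot: [[-0.803, 0.595, -0.0], [0.595, 0.803, 0.0], [0.0, -0.0, -1.0]]
contact_force: [0.3, -0.3, 0.1]
opening: 0.034
grasp_force: 0.0
time: 9.35
position: [0.5848, -0.1198, 0.2433]
ee_rot: [[-0.871, 0.492, 0.0], [0.492, 0.871, -0.0], [-0.0, -0.0, -1.0]]
contact_force: [0.3, 1.1, -0.0]
opening: 0.047
grasp_force: 0.0
t 9.35 pos [ 0.5848 -0.1198  0.2433] yaw 60.6 F [ 0.3  1.1 -0. ] op 0.047 q6 -79.7 -> shift [-1.000e-02  2.100e-01  1.093e+01] turn -0.001
stay_tab [282. 219.] 0.58 [ 0.592 -0.124  0.139]
drawer_front [199. 101.] 0.9 [ 0.487 -0.15   0.047]
lid_hinge [201. 256.] 0.71 [ 0.607 -0.218  0.076]
lid_edge [198. 178.] 0.16 [ 0.531 -0.138  0.205]
```

View pics/w3.png

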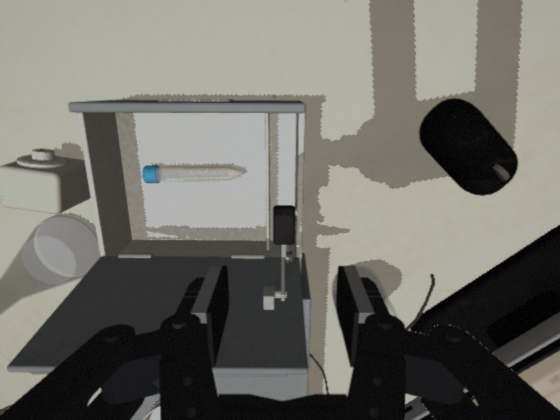

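```bash
python3 -m crank '[0.55,-0.8,0,4,0, 0.55,-0.8,0,9,0, 0.55,-0.8,0,11.8,0, 0.55,-0.8,0,11.8,0, 0,-0.8,0,11.8,0, 0,-0.8,0,11.8,0, 0,-0.8,0,11.8,0, 0,-0.8,0,11.8,0, 0,-0.8,0,11.8,0, 0,-0.8,0,11.8,0]'
python3 - <<'E'
from h import *
go(.592,-.124,.147,60.6)
save('scene','s4.png');im=cv2.imread('pics/s4.png');cv2.imwrite('pics/s4c.png',cv2.resize(im[110:250,215:375],(800,700)[:1]+(600,) if 0 else (685,600),interpolation=cv2.INTER_CUBIC))
E
```

```text
time: 10.9
position: [0.5935, -0.1237, 0.1278]
ee_rot: [[-0.871, 0.491, 0.004], [0.491, 0.871, -0.001], [-0.004, 0.002, -1.0]]
contact_force: [0.4, 4.2, 6.3]
opening: 0.0141
grasp_force: 58.9
t 10.9 pos [ 0.5935 -0.1237  0.1278] yaw 60.6 F [0.4 4.2 6.3] op 0.0141 q6 -79.8 -> shift [ 0.11 -0.1  -1.92] turn -0.001
```

View pics/s4c.png

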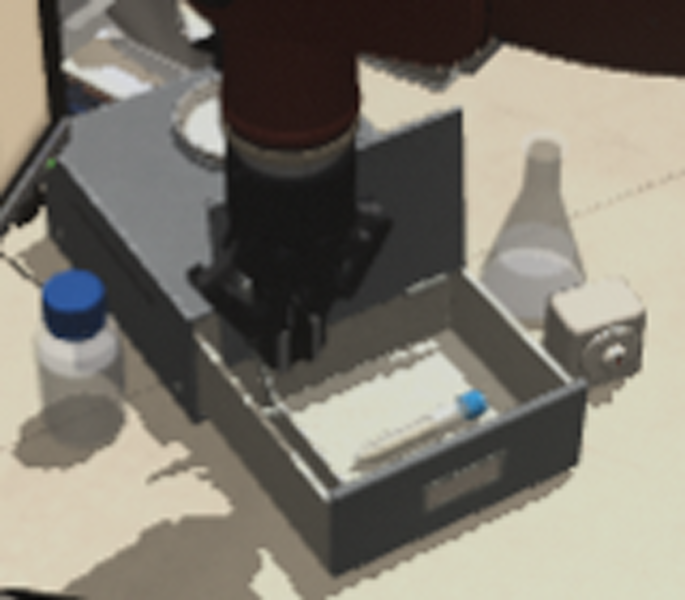

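```bash
python3 -m crank '[0,0,0,-0.4,0, 0,0.1,0,-0.8,0, 0,0.2,0,-1.2,0, 0,0.3,0,-1.6,0, 0,0.5,0,-2.0,0, 0,0.6,0,-2.3,0, 0,0.8,0,-2.6,0, 0,0.8,0,-2.6,0, 0,0.8,0,-2.6,0, 0,0.8,0,-2.6,0]'
python3 -c "
from h import *
go(.592,-.124,.147,60.6)"
```

```text
time: 12.2
position: [0.5834, -0.1182, 0.1489]
ee_rot: [[-0.871, 0.491, -0.004], [0.491, 0.871, 0.003], [0.005, 0.001, -1.0]]
contact_force: [3.9, 4.5, -9.2]
opening: 0.0138
grasp_force: 59.0
t 12.2 pos [ 0.5834 -0.1182  0.1489] yaw 60.6 F [ 3.9  4.5 -9.2] op 0.0138 q6 -79.7 -> shift [-1.04 -0.09  0.18] turn -0.001
```

```bash
python3 -m crank '[0.4,0,0,0,0, 0.4,0,0,0,0, 0.4,0,0,0,0, 0.4,0,0,0,0, 0.4,0,0,-3,0, 0.4,0,0,-8,0, 0.4,0,0,-10,0, 0.4,0,0,-10,0, 0.4,0,0,-10,0, 0.4,0,0,-10,0]'
python3 - <<'E'
from h import *
go(.592,-.124,.147,60.6)
c=viewer.get_calibration('wrist');save('wrist','w5.png')
a=[(c,viewer.mark_of('stay_tab','wrist')[0]['uv'])]
for n in('scene','top'):
  viewer.read_camera(n); 
  for d in viewer.mark_of('stay_tab',n)[:1]: a.append((viewer.get_calibration(n),d['uv']))
print(np.round([x[1] for x in a]),tri(a))
E
```

```text
time: 13.45
position: [0.5838, -0.1195, 0.2489]
ee_rot: [[-0.871, 0.492, -0.003], [0.492, 0.871, 0.001], [0.004, -0.001, -1.0]]
contact_force: [-0.1, -0.1, -0.2]
opening: 0.034
grasp_force: 0.0
t 13.45 pos [ 0.5838 -0.1195  0.2489] yaw 60.6 F [-0.1 -0.1 -0.2] op 0.034 q6 -79.7 -> shift [-9.700e-01  1.000e-02  1.019e+01] turn -0.001
[[284. 205.]
 [352. 193.]
 [304. 198.]] (array([ 0.5078823 , -0.11442401,  0.23930256]), [48.9, 108.8, 60.9])
```

View pics/w5.png

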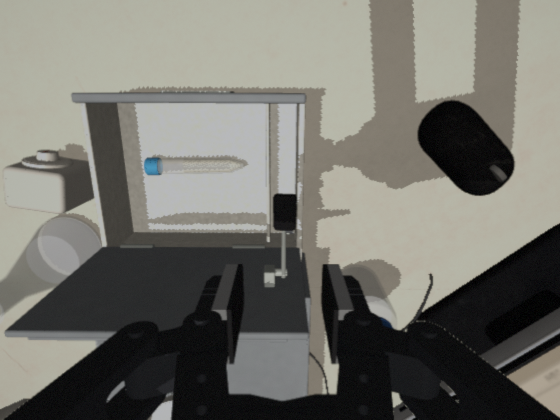

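```bash
python3 -m crank '[0,-3,-2,-0.5,0, 0,-7,-5,-0.5,0, 0,-11.5,-7.8,-0.5,0, 0,-11.5,-7.8,-0.5,0, 0,-11.5,-7.8,-0.5,0, 0,-11.5,-7.8,3,0, 0,-11.5,-7.8,6.8,0, 0,-11,-7.8,6.8,0, 0,-10,-7.8,6.8,0, 0,-9.5,-7.8,6.8,0]'
python3 -c "
from h import *
go(.592,-.124,.147,60.6)"
```

```text
time: 15.0
position: [0.6298, -0.2341, 0.1862]
ee_rot: [[-0.871, 0.491, 0.004], [0.491, 0.871, -0.002], [-0.004, 0.0, -1.0]]
contact_force: [0.1, -0.8, 0.4]
opening: -0.0001
grasp_force: 0.0
t 15.0 pos [ 0.6298 -0.2341  0.1862] yaw 60.6 F [ 0.1 -0.8  0.4] op -0.0001 q6 -87.7 -> shift [8.71 7.74 3.89] turn -0.0
```

```bash
python3 -m crank '[0,0.8,0,0,0, 0,1.6,0,0.2,0, 0,2.4,0,0.4,0, 0,3.2,0,0.6,0, 0,4.0,0,0.8,0, 0,4.8,0,1.1,0, 0,5.6,0,1.5,0, 0,6.4,0,1.9,0, 0,7,0,2.3,0, 0,7.6,0,2.7,0]'
python3 - <<'E'
from h import *
go(.592,-.124,.147,60.6)
save('scene','s6.png');im=cv2.imread('pics/s6.png');cv2.imwrite('pics/s6c.png',cv2.resize(im[110:250,215:375],(685,600),interpolation=cv2.INTER_CUBIC))
E
```

```text
time: 16.25
position: [0.5625, -0.1967, 0.1558]
ee_rot: [[-0.871, 0.491, -0.0], [0.491, 0.871, 0.0], [0.001, 0.0, -1.0]]
contact_force: [-0.3, -0.6, 0.9]
opening: -0.0001
grasp_force: 0.5
t 16.25 pos [ 0.5625 -0.1967  0.1558] yaw 60.6 F [-0.3 -0.6  0.9] op -0.0001 q6 -87.4 -> shift [1.01 7.78 0.88] turn -0.001
```

View pics/s6c.png

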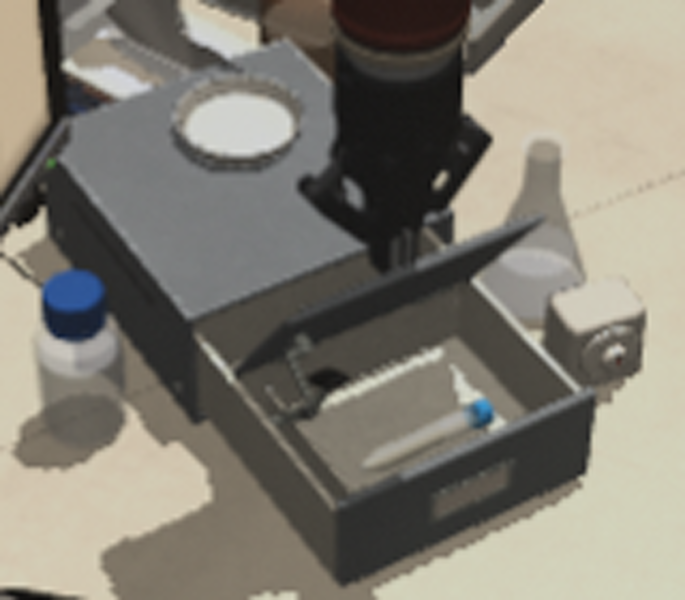

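```bash
python3 -m crank '[0,1.0,0,0.9,0, 0,1.7,0,1.8,0, 0,2.3,0,2.6,0, 0,2.8,0,3.5,0, 0,3.2,0,4.4,0, 0,3.5,0,5.3,0, 0,3.7,0,6.2,0, 0,3.8,0,7,0, 0,3.8,0,7.7,0, 0,3.8,0,8.1,0]'
python3 -c "
from h import *
go(.592,-.124,.074,60.6)"
```

```text
time: 17.55
position: [0.5328, -0.18, 0.0787]
ee_rot: [[-0.871, 0.491, 0.006], [0.491, 0.871, -0.003], [-0.007, -0.0, -1.0]]
contact_force: [-2.8, 0.5, 27.8]
opening: -0.0004
grasp_force: 14.2
t 17.55 pos [ 0.5328 -0.18    0.0787] yaw 60.6 F [-2.8  0.5 27.8] op -0.0004 q6 -87.2 -> shift [-2.4   7.78  0.48] turn -0.001
```

```bash
python3 -m crank '[0,0,0,-2,0, 0,0,0,-6,0, 0,4,0,-7,0, 0,8,0,-7,0, 0,11.5,0,-7,0, 0,11.5,0,-3,0, 0,11.5,0,1,0, 0,11.5,0,2.9,0, 0,11.5,0,2.9,0, 0,11.5,0,2.9,0]'
python3 - <<'E'
from h import *
go(.482,-.157,.045,60.6)
save('scene','s7.png');im=cv2.imread('pics/s7.png');cv2.imwrite('pics/s7c.png',cv2.resize(im[110:250,215:375],(685,600),interpolation=cv2.INTER_CUBIC))
for c in('scene','top'):
  viewer.read_camera(c);k=viewer.get_calibration(c)
  for n,z in(('drawer_front',.047),('cabinet',0),('lid_edge',.076)):
    for d in viewer.mark_of(n,c)[:1]: print(c,n,at_z(k,d['uv'],z).round(3))
E
```

```text
time: 18.8
position: [0.4306, -0.1222, 0.0472]
ee_rot: [[-0.871, 0.491, 0.001], [0.491, 0.871, -0.001], [-0.001, 0.0, -1.0]]
contact_force: [-1.0, 0.4, 1.1]
opening: -0.0001
grasp_force: 0.0
t 18.8 pos [ 0.4306 -0.1222  0.0472] yaw 60.6 F [-1.   0.4  1.1] op -0.0001 q6 -86.5 -> shift [-6.19 -0.5   0.23] turn -0.001
scene drawer_front [ 0.477 -0.147  0.047]
scene cabinet [ 0.63  -0.237  0.   ]
scene lid_edge [ 0.507 -0.157  0.076]
top drawer_front [ 0.478 -0.151  0.047]
top cabinet [ 0.627 -0.239  0.   ]
top lid_edge [ 0.478 -0.148  0.076]
```

View pics/s7c.png

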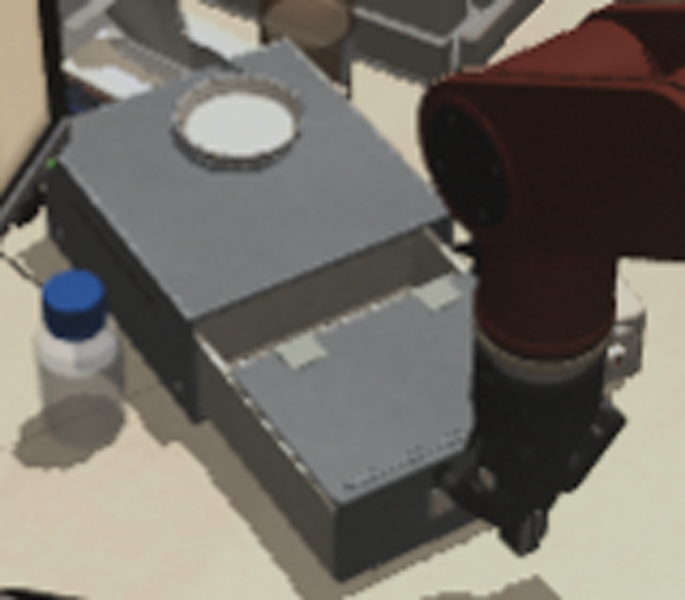

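```bash
python3 -m crank '[0,-2,0,0,0, 0,-4,0,0,0, 0,-6,0,0,0, 0,-8,0,0,0, 0,-10,0,0,0, 0,-12,0,0,0, 0,-14,0,0,0, 0,-16,0,0,0, 0,-18,0,0,0, 0,-20,0,0,0]'
python3 -c "
from h import *
go(.617,-.233,.045,60.6)"
```

```text
time: 20.5
position: [0.6034, -0.22, 0.0456]
ee_rot: [[-0.871, 0.492, -0.003], [0.492, 0.871, 0.001], [0.003, -0.0, -1.0]]
contact_force: [-3.0, 0.3, 1.7]
opening: 0.0001
grasp_force: 0.0
t 20.5 pos [ 0.6034 -0.22    0.0456] yaw 60.6 F [-3.   0.3  1.7] op 0.0001 q6 -87.6 -> shift [-1.82 -0.46  0.05] turn -0.001
```

```bash
python3 -m crank '[0,-0.3,0,0,0, 0,-0.6,0,0,0, 0,-0.9,0,0,0, 0,-1.2,0,0,0, 0,-1.5,0,0,0, 0,-1.7,0,0,0, 0,-1.9,0,0,0, 0,-2.1,0,0,0, 0,-2.1,0,0,0, 0,-2.1,0,0,0]'
python3 -c "
from h import *
go(.617,-.233,.045,60.6)"
```

```text
time: 21.75
position: [0.6198, -0.2292, 0.0456]
ee_rot: [[-0.871, 0.492, -0.006], [0.492, 0.871, 0.003], [0.006, -0.0, -1.0]]
contact_force: [-11.7, 4.9, 5.0]
opening: -0.0002
grasp_force: 0.0
t 21.75 pos [ 0.6198 -0.2292  0.0456] yaw 60.5 F [-11.7   4.9   5. ] op -0.0002 q6 -87.7 -> shift [ 0.06 -0.47  0.06] turn -0.001
```

```bash
python3 -m crank '[0,-0.2,0,0,0, 0,-0.4,0,0,0, 0,-0.4,0,0,0, 0,-0.4,0,0,0, 0,-0.4,0,0,0, 0,-0.4,0,0,0, 0,-0.4,0,0,0, 0,-0.4,0,0,0, 0,-0.4,0,0,0, 0,-0.4,0,0,0]'
python3 -m crank '[0,1,0,0,0, 0,3,0,0,0, 0,7,0,0,0, 0,10,0,-3,0, 0,10,0,-9,0, 0,10,0,-15,0, 0,13,0,-15,0, 0,13,6,-15,0, 0,13,12,-15,0, 0,13,16,-15,0]'
python3 - <<'E'
from h import *
save('scene','s8.png');im=cv2.imread('pics/s8.png');cv2.imwrite('pics/s8c.png',cv2.resize(im[110:250,215:375],(685,600),interpolation=cv2.INTER_CUBIC))
E
```

```text
time: 23.0
position: [0.6197, -0.2291, 0.0441]
ee_rot: [[-0.871, 0.491, -0.014], [0.491, 0.871, 0.007], [0.016, -0.001, -1.0]]
contact_force: [-23.3, 11.3, 9.5]
opening: 0.0005
grasp_force: 0.0
time: 24.25
position: [0.5931, -0.0272, 0.1976]
ee_rot: [[-0.871, 0.491, 0.004], [0.491, 0.871, -0.0], [-0.004, 0.002, -1.0]]
contact_force: [-0.5, -0.1, 0.3]
opening: -0.0001
grasp_force: 0.0
```

View pics/s8c.png

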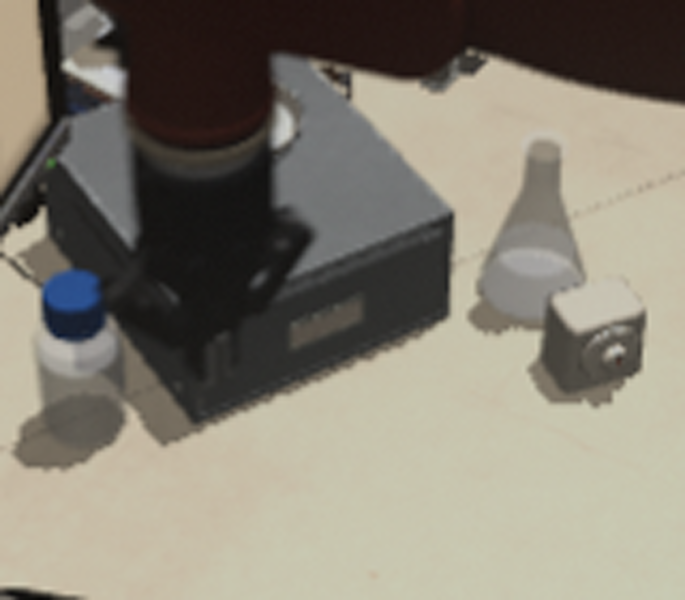

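The drawer front is flush with the cabinet at about (325,320) in the crop. Pushing harder moved it no further, and the gripper is clear in the air. Handing in.

```bash
python3 -c "
from rig import close_job
print(close_job())"
```

```text
the job is handed in; nothing more can be done
None
```

I handed the job in at about 24 s: the tube lies in the large compartment, the stay is unlocked, the lid is flat and the drawer is fully home, as far as the pictures and contact forces show; the judge returned no verdict.

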